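# Run only the occupied stations of a multi-position stirrer

### The arm

A 6-joint arm with a two-finger parallel gripper is mounted at the origin on a cart in front of the work surface, level with it; the furniture and walls round the work are solid. World frame = base frame: x ahead of the robot, y to its left, z up, the work surface at z = 0. Lengths are in m, angles in rad, forces in N, time in s.
With the tool pointing down it reaches from about 0.325 to 0.775 m from the base axis. Payload 5.5 kg.
Tool frame: the origin (TCP) lies between the finger pads; the fingertips stand 8 mm ahead of it and the grasp point (between the pads) lies 11 mm behind it (tcp_to_tips is the distance from the TCP to the fingertips, in m); z points along the fingers, y is the line along which they close (so a half turn about z gives the same grasp; the last joint's range is limited). The gripper opens to 88 mm and grips with 3 to 60 N. Pads are 20 mm wide; open, the fingers measure 115 mm over their backs; the gripper's body (75 mm by 178 mm) begins 61 mm behind the grasp point.
Start: joints at [1.188, 0.091, 1.231, -0, 1.82, -0.057], TCP at [0.192, 0.568, 0.231] pointing down, gripper open.
Joint ranges: [-2.87, 2.87], [-0.86, 2.18], [0.17, 2.46], [-1.51, 4.65], [0.06, 2.69], [-2.65, 2.65]. Speed limits (rad/s): [2.57, 2.57, 3.01, 3.14, 3.14, 3.14].

### API

Orientations are given as a unit quaternion [w, x, y, z].
In Python, from bench import * gives the robot as it stands. Calls block until the motion is done:
- move_to(position, orientation): joint-space move of the TCP to a pose.
- move_l(position, speed=0.15, orientation=None): straight line of the TCP; orientation=None keeps the orientation; speed is the mean speed in m/s.
- movej(angles): joint-space move.
- gripper_open() and close(): open the fingers fully, or close them until they stop; the grip force is fixed at half the most.
- hold(seconds).
- inverse_kinematics(position, orientation): joint angles nearest the present ones, or None.
- state(): the state.
- get_image(name): name is "side" or "top" or "wrist"; returns a dict with "frame" (384x512x3 uint8, blue, green, red), "depth" (384x512 float32, m along the optical axis (not along the pixel's ray), 0 where there is no reading), "camera_matrix" (3x3 intrinsics, pixels), "view" (4x4, takes a point from world to camera coordinates). Camera axes: x right, y up, looking along -z (the intrinsics and any distortion apply to the point x, -y, -z); pixel columns grow to the right and rows downward; lengths in m; the calibration is good to about 2 mm. A picture is of the moment at which its call begins.
A pose or a line that the arm cannot do raises IKError and nothing moves.
- job_done(): hands the job in; it is judged then, once.
The state is a dict: "time": time; "joint_pos": joint angles; "dq": joint speeds; "joint_torque": joint torques, N m; "ee_pos": TCP position; "ee_rot": TCP orientation; "ft_force": force on the tool from outside, world axes, zero at the start; "moment": the same for the moment, N m; "finger_gap": finger opening in m; "finger_force": force on a finger pad.
Only numpy, scipy, OpenCV 4.12 (cv2) and the standard library are available. Lean on these libraries where they do the work, as an engineer would, in place of code of your own. Each camera call takes 0.05 s, during which the arm holds its last target. There are 200 camera calls.

### The job

Set up the five-station stirrer for this run: lift its clear splash guard fully open, set the toggle switches so that every station carrying a beaker or bottle is on (lever to the back) and every station with only a stir bar is off (lever to the front), then close the guard fully again. The switches are in the same order as the stations; several were left on after the last run. Do not flip any switch that is already right, not even for a moment, and leave the vessels standing where they are.

Things in the scene. Friction and masses are not known exactly. Their poses are not given: they have to be found in the camera images.
- stirrer: Fixed five-station stirrer. Origin on the bench top below the middle of the guard's hinge line; x level to its back, y to its left along the rows, z up. Behind the hinge line: white block 386 mm wide with a steel top 75 mm high. In front: control pod 196 mm wide, reaching 114 mm forward, its front open, with cheeks 29 mm above its deck at y = +-90 to +-98 mm.
- deck (a point): Point in the pod's grey deck surface, on the middle line, at the foot of the middle switch. The deck is flat and slopes down 12 degrees to the front: 44 mm above the bench below the hinge line, 23 mm at 100 mm in front of it. The five switch pivots lie in the deck surface, in a row along y through this point, 30 mm apart.
- guard (a joint): Clear flat guard, 176 mm wide, 4 mm thick, hinged along y. 0 = closed: parallel to the deck, 36 mm above it (rubber stop at -0.03). Grows as the front edge rises; 1.3 rad = fully open (stop): it then leans over the switches, 62 degrees above level, its edge 55 mm in front of the hinge line, 186 mm above the bench. Friction hinge: stays where it is left; about 2 N at the tab moves it.
- guard_tab (a point): Grip point of the guard: centre of the black thumb tab in the middle of its front edge, 135 mm from the hinge line. The tab is 14 mm wide (along y), 14 mm thick and sticks 34 mm out from the edge; it can be pinched across y. Closed, this point is 53 mm above the bench.
- guard_hinge (a point): Middle of the guard's hinge line, 81 mm above the bench; the line runs along the stirrer's y axis.
- switch_1 (a joint): Toggle of the leftmost station (left seen from the robot, +y). 0 = off, lever leaning to the front (to the robot); 0.7 rad = on, leaning to the back. Snap action: it rests at either end and tips over by itself past the middle (0.35); about 1.2 N at the tip moves it.
- switch_2 (a joint): Toggle of the second from the left station (left seen from the robot, +y). 0 = off, lever leaning to the front (to the robot); 0.7 rad = on, leaning to the back. Snap action as switch_1.
- switch_3 (a joint): Toggle of the middle station (left seen from the robot, +y). 0 = off, lever leaning to the front (to the robot); 0.7 rad = on, leaning to the back. Snap action as switch_1.
- switch_4 (a joint): Toggle of the second from the right station (left seen from the robot, +y). 0 = off, lever leaning to the front (to the robot); 0.7 rad = on, leaning to the back. Snap action as switch_1.
- switch_5 (a joint): Toggle of the rightmost station (left seen from the robot, +y). 0 = off, lever leaning to the front (to the robot); 0.7 rad = on, leaning to the back. Snap action as switch_1.
- switch_1_tip (a point): In the bat lever of switch 1, 2 mm below its top. Bare metal bat 31 mm long, 5 mm thick at its foot, 8 mm at its tip; its pivot in the deck surface is 29 mm from this point; it leans 0.35 rad either way from the deck's normal, in the stirrer's x-z plane. Levers stand 30 mm apart.
- switch_2_tip (a point): In the bat lever of switch 2, 2 mm below its top. Same lever as switch_1, 30 mm from its neighbour.
- switch_3_tip (a point): In the bat lever of switch 3, 2 mm below its top. Same lever as switch_1, 30 mm from its neighbour.
- switch_4_tip (a point): In the bat lever of switch 4, 2 mm below its top. Same lever as switch_1, 30 mm from its neighbour.
- switch_5_tip (a point): In the bat lever of switch 5, 2 mm below its top. Same lever as switch_1, 30 mm from its neighbour.
- station_1 (a point): Centre of station 1 on the steel top (1 is the leftmost), 75 mm above the bench, marked by a thin ring 60 mm across; stations are 74 mm apart. A station carries one of the two vessels, or only a white stir bar (30 x 8 mm capsule, held fast by the magnet).
- station_2 (a point): Centre of station 2 on the steel top.
- station_3 (a point): Centre of station 3 on the steel top.
- station_4 (a point): Centre of station 4 on the steel top.
- station_5 (a point): Centre of station 5 on the steel top.
- beaker: Glass beaker, 71 mm across, 88 mm high, standing on one of the stations. Origin: centre of its underside.
- amber_bottle: Amber bottle with black cap, 52 mm across, 104 mm high, standing on one of the stations. Origin: centre of its underside.
Not all that is in view belongs to the job. What is shaped like the amber_bottle but yellow is not meant. Leave any turquoise look-alike of the beaker alone.

How it is judged:
On the way, in this order (a step that is already met when the one before it is completed fails the run):
1. the guard is lifted open (over 1.1 rad) (value of joint guard above 1.1 rad), for 0.2 s.
2. every switch agrees with its station: on (over 0.55 rad) where a vessel stands, off (under 0.15 rad) elsewhere, with the guard still open (over 0.6 rad) (((horizontal distance between any of beaker, amber_bottle and station_1 below 0.03 m and value of joint switch_1 above 0.55 rad) or (not (horizontal distance between any of beaker, amber_bottle and station_1 below 0.03 m) and value of joint switch_1 below 0.15 rad)) and ((horizontal distance between any of beaker, amber_bottle and station_2 below 0.03 m and value of joint switch_2 above 0.55 rad) or (not (horizontal distance between any of beaker, amber_bottle and station_2 below 0.03 m) and value of joint switch_2 below 0.15 rad)) and ((horizontal distance between any of beaker, amber_bottle and station_3 below 0.03 m and value of joint switch_3 above 0.55 rad) or (not (horizontal distance between any of beaker, amber_bottle and station_3 below 0.03 m) and value of joint switch_3 below 0.15 rad)) and ((horizontal distance between any of beaker, amber_bottle and station_4 below 0.03 m and value of joint switch_4 above 0.55 rad) or (not (horizontal distance between any of beaker, amber_bottle and station_4 below 0.03 m) and value of joint switch_4 below 0.15 rad)) and ((horizontal distance between any of beaker, amber_bottle and station_5 below 0.03 m and value of joint switch_5 above 0.55 rad) or (not (horizontal distance between any of beaker, amber_bottle and station_5 below 0.03 m) and value of joint switch_5 below 0.15 rad)) and value of joint guard above 0.6 rad), for 0.2 s.
3. the guard is closed again (under 0.06 rad) (value of joint guard below 0.06 rad), for 0.2 s.
At the end, for the whole second after the job is handed in: Each station with a vessel has its switch on (over 0.55 rad) and each station without has it off (under 0.15 rad); the guard is closed (under 0.06 rad); the two vessels stand upright (within 0.1 rad) within 15 mm of where they were (((horizontal distance between any of beaker, amber_bottle and station_1 below 0.03 m and value of joint switch_1 above 0.55 rad) or (not (horizontal distance between any of beaker, amber_bottle and station_1 below 0.03 m) and value of joint switch_1 below 0.15 rad)) and ((horizontal distance between any of beaker, amber_bottle and station_2 below 0.03 m and value of joint switch_2 above 0.55 rad) or (not (horizontal distance between any of beaker, amber_bottle and station_2 below 0.03 m) and value of joint switch_2 below 0.15 rad)) and ((horizontal distance between any of beaker, amber_bottle and station_3 below 0.03 m and value of joint switch_3 above 0.55 rad) or (not (horizontal distance between any of beaker, amber_bottle and station_3 below 0.03 m) and value of joint switch_3 below 0.15 rad)) and ((horizontal distance between any of beaker, amber_bottle and station_4 below 0.03 m and value of joint switch_4 above 0.55 rad) or (not (horizontal distance between any of beaker, amber_bottle and station_4 below 0.03 m) and value of joint switch_4 below 0.15 rad)) and ((horizontal distance between any of beaker, amber_bottle and station_5 below 0.03 m and value of joint switch_5 above 0.55 rad) or (not (horizontal distance between any of beaker, amber_bottle and station_5 below 0.03 m) and value of joint switch_5 below 0.15 rad)) and value of joint guard below 0.06 rad and distance of each of beaker, amber_bottle from where it was at the start of the episode below 0.015 m and angle between each of beaker, amber_bottle's own z axis and vertical below 0.1 rad); the robot touches nothing.
It fails at once if a switch is flipped from the right position for its station to the wrong one (((horizontal distance between any of beaker, amber_bottle and station_1 below 0.03 m and distance of switch_1_tip from where it was at the start of the episode above 0.014 m and value of joint switch_1 below 0.22 rad) or (not (horizontal distance between any of beaker, amber_bottle and station_1 below 0.03 m) and distance of switch_1_tip from where it was at the start of the episode above 0.014 m and value of joint switch_1 above 0.48 rad)) or ((horizontal distance between any of beaker, amber_bottle and station_2 below 0.03 m and distance of switch_2_tip from where it was at the start of the episode above 0.014 m and value of joint switch_2 below 0.22 rad) or (not (horizontal distance between any of beaker, amber_bottle and station_2 below 0.03 m) and distance of switch_2_tip from where it was at the start of the episode above 0.014 m and value of joint switch_2 above 0.48 rad)) or ((horizontal distance between any of beaker, amber_bottle and station_3 below 0.03 m and distance of switch_3_tip from where it was at the start of the episode above 0.014 m and value of joint switch_3 below 0.22 rad) or (not (horizontal distance between any of beaker, amber_bottle and station_3 below 0.03 m) and distance of switch_3_tip from where it was at the start of the episode above 0.014 m and value of joint switch_3 above 0.48 rad)) or ((horizontal distance between any of beaker, amber_bottle and station_4 below 0.03 m and distance of switch_4_tip from where it was at the start of the episode above 0.014 m and value of joint switch_4 below 0.22 rad) or (not (horizontal distance between any of beaker, amber_bottle and station_4 below 0.03 m) and distance of switch_4_tip from where it was at the start of the episode above 0.014 m and value of joint switch_4 above 0.48 rad)) or ((horizontal distance between any of beaker, amber_bottle and station_5 below 0.03 m and distance of switch_5_tip from where it was at the start of the episode above 0.014 m and value of joint switch_5 below 0.22 rad) or (not (horizontal distance between any of beaker, amber_bottle and station_5 below 0.03 m) and distance of switch_5_tip from where it was at the start of the episode above 0.014 m and value of joint switch_5 above 0.48 rad))).
It fails at once if the beaker or the bottle on the stirrer is tipped (over 0.3 rad) or shoved (over 25 mm) (angle between any of beaker, amber_bottle's own z axis and vertical above 0.3 rad or distance of any of beaker, amber_bottle from where it was at the start of the episode above 0.025 m).
It also fails if it takes over 70 s, if anything falls off the work surface, if the arm or the gripper's body presses on something with over 40 N, if the wrist force passes 120 N, or if a joint passes its speed limit or range.

## Working session

There is one attempt and no reset: what is moved stays moved. The work goes in short steps, each a Python script; the robot and the scene stay as the last script left them, time stands still between calls to the robot, and variables do not carry over. Pictures are saved under pics/ and viewed, at most 10 in all, crops included, and the job is handed in when it is done.

```bash
mkdir -p pics
cat > h.py <<'E'
from bench import *
import numpy as np, cv2
from scipy.spatial.transform import Rotation as R
def snap(n,f):
    im=get_image(n); cv2.imwrite(f'pics/{f}.png',im['frame']); np.savez(f'pics/{f}.npz',**im); return im
def cloud(im):
    d=im['depth'];K=im['camera_matrix'];v,u=np.mgrid[:d.shape[0],:d.shape[1]]
    P=np.stack([(u-K[0,2])/K[0,0]*d,-(v-K[1,2])/K[1,1]*d,-d],-1)
    T=np.linalg.inv(im['view']); return P@T[:3,:3].T+T[:3,3]
def proj(im,p):
    c=im['view'][:3,:3]@np.array(p)+im['view'][:3,3]; K=im['camera_matrix']
    return np.array([K[0,0]*c[0]/-c[2]+K[0,2],K[1,1]*-c[1]/-c[2]+K[1,2]])
E
python3 - <<'E'
from h import *
a=snap('top','t0');b=snap('side','s0')
cv2.imwrite('pics/both.png',cv2.resize(np.hstack([a['frame'],b['frame']]),(800,300)))
for x in (a,b): print(x['camera_matrix'],x['view'],x.keys())
print(state())
E
```

```text
[[490.68363577   0.         254.73699649]
 [  0.         490.68363577 188.63252944]
 [  0.           0.           1.        ]] [[ 0.02496903 -0.99955977 -0.0160251   0.3274797 ]
 [ 0.99176982  0.02275446  0.1259955  -0.56872779]
 [-0.1255754  -0.01903919  0.99190137 -0.95881319]
 [ 0.          0.          0.          1.        ]] dict_keys(['frame', 'depth', 'camera_matrix', 'view'])
[[463.20709137   0.         256.20186076]
 [  0.         463.20709137 199.01134174]
 [  0.           0.           1.        ]] [[-0.92860579 -0.37104528  0.00408395  0.63107199]
 [ 0.13592008 -0.32988157  0.93418621 -0.04987691]
 [-0.34527817  0.86804582  0.35676245 -1.06475348]
 [ 0.          0.          0.          1.        ]] dict_keys(['frame', 'depth', 'camera_matrix', 'view'])
{'time': 0.1, 'joint_pos': array([ 1.18830208e+00,  9.17455076e-02,  1.23173658e+00, -8.71954215e-06,
        1.81983882e+00, -5.66709699e-02]), 'dq': array([ 0.00133843, -0.00174968, -0.00226432, -0.00094074,  0.00137479,
        0.00039043]), 'joint_torque': array([ 2.39413523e-03, -4.47857308e+01, -4.07568276e+01,  6.99915178e-02,
        2.84238771e-02, -1.00355637e-04]), 'ee_pos': array([0.19194359, 0.56819389, 0.22965906]), 'ee_rot': array([-1.84101618e-04,  1.62192975e-01,  9.86758680e-01, -8.44299544e-04]), 'ft_force': array([ 0.27675633, -1.08063242, -0.38668878]), 'moment': array([ 0.03091699, -0.00416722, -0.0343273 ]), 'finger_force': 0.0, 'finger_gap': 0.08801095794534478}
```

View pics/t0.png

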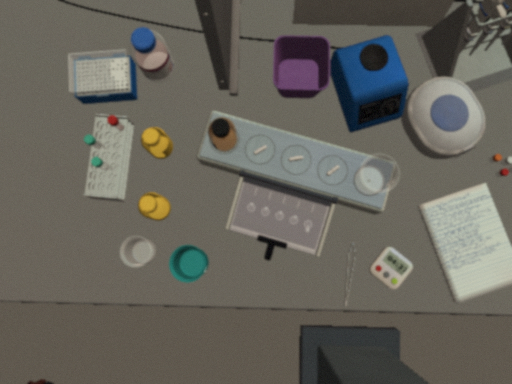

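View pics/s0.png

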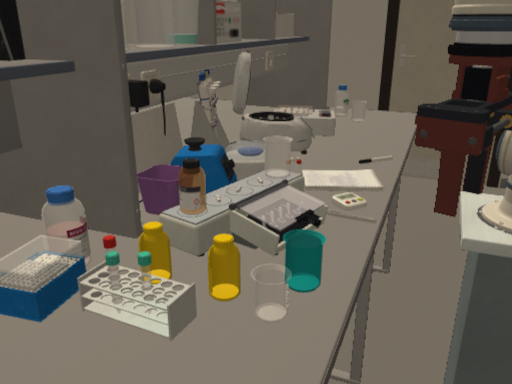

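The top view shows the bottle on station 1 (222,133), the beaker on station 5 (375,177), and stir bars on stations 2–4 at about (260,149), (296,158) and (332,170). The tab is at (268,245). Next I'll fit the pose.

```bash
cat > fit.py <<'E'
from h import *
def ray(im,px,z):
    K=im['camera_matrix'];T=np.linalg.inv(im['view'])
    d=T[:3,:3]@np.array([(px[0]-K[0,2])/K[0,0],-(px[1]-K[1,2])/K[1,1],-1]);o=T[:3,3]
    return o+d*(z-o[2])/d[2]
im=dict(np.load('pics/t0.npz'));P=cloud(im)
m=(abs(P[...,2]-.075)<.006)&(im['depth']>0)
m[:100]=0;m[220:]=0;m[:,:190]=0;m[:,410:]=0
n,l,s,c=cv2.connectedComponentsWithStats(m.astype(np.uint8))
k=1+s[1:,4].argmax();m=l==k
print(s[k],np.median(P[m][:,2]))
r=cv2.minAreaRect((P[m][:,:2]*1000).astype(np.float32));print(r,cv2.boxPoints(r))
for p in [(260,149),(296,158),(332,170)]: print(ray(im,p,.079))
print('tab',ray(im,(268,247),.055),ray(im,(272,240),.06))
big=cv2.resize(im['frame'][165:265,215:345],None,fx=6,fy=6,interpolation=cv2.INTER_CUBIC)
cv2.imwrite('pics/c1.png',big)
b=dict(np.load('pics/s0.npz'))
cv2.imwrite('pics/c2.png',cv2.resize(b['frame'][170:250,220:340],None,fx=6,fy=6,interpolation=cv2.INTER_CUBIC))
E
python3 fit.py
```

```text
[ 197  111  192  101 7271] 0.07492680714121769
((615.3765869140625, 261.872802734375), (382.5862731933594, 103.4940185546875), 74.7964859008789) [[515.27435   90.84541 ]
 [615.1462    63.704285]
 [715.4788   432.9002  ]
 [615.607    460.04132 ]]
[0.6345056  0.33183679 0.079     ]
[0.61804722 0.26077662 0.079     ]
[0.5957612  0.19018676 0.079     ]
tab [0.44346239 0.31170094 0.055     ] [0.45724837 0.30420657 0.06      ]
```

View pics/c1.png

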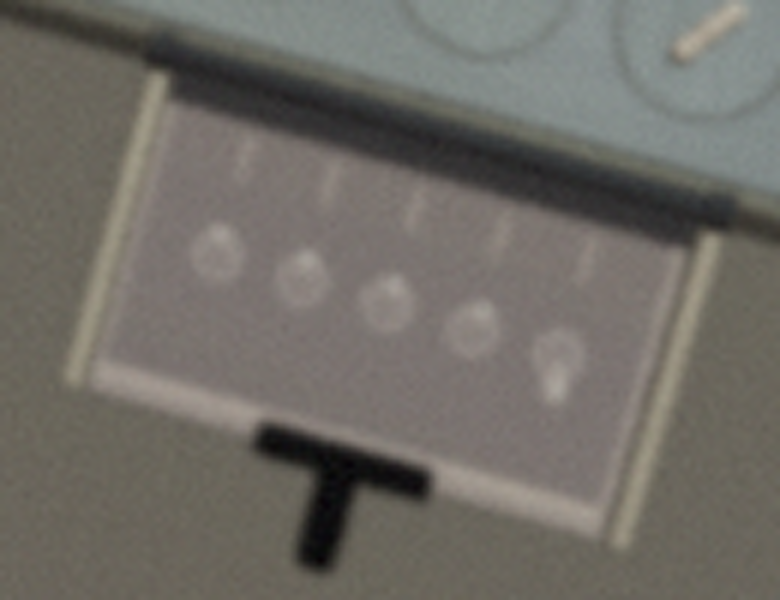

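View pics/c2.png

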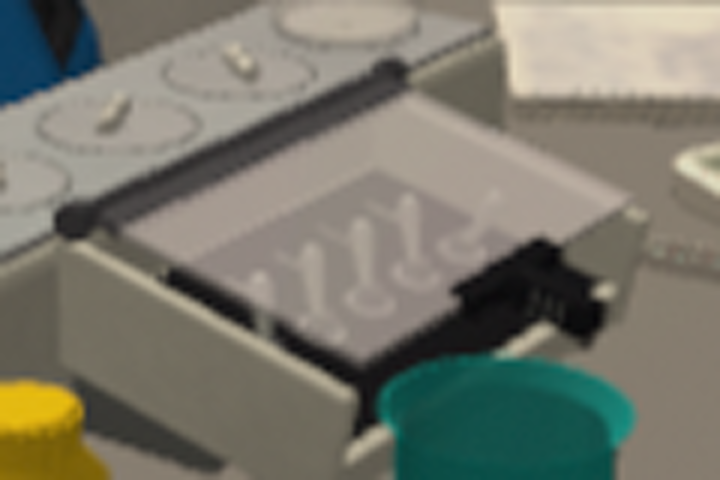

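Switches 1–4 are on (levers lean back) and switch 5 is off. So 2, 3 and 4 must go off, 5 must go on, and 1 stays untouched. Before moving I'll check the pivot row and whether the path is reachable.

```bash
cat > st.py <<'E'
from h import *
YAW=np.deg2rad(-15.25); O=np.array([.5653,.2752,0])
X=np.array([np.cos(YAW),np.sin(YAW),0]);Y=np.array([-X[1],X[0],0]);Z=np.array([0,0,1.])
def W(x,y,z): return O+X*x+Y*y+Z*z
def S(p): d=np.array(p)-O; return np.array([d@X,d@Y,d[2]])
def rot(th,s=1):
    z=np.sin(th)*X-np.cos(th)*Z; y=s*Y
    q=R.from_matrix(np.stack([np.cross(y,z),y,z],1)).as_quat(); return q[[3,0,1,2]]
def ax(th): return np.array([np.sin(th),-np.cos(th)])      # stirrer x,z
def tcp_tip(th,x,z,y=0):  # tip-face centre -> TCP world
    a=ax(th); return W(x-.008*a[0],y,z-.008*a[1])
def tcp_grasp(th,x,z,y=0):
    a=ax(th); return W(x+.011*a[0],y,z+.011*a[1])
def tab(g,r=.141):
    e=np.deg2rad(-12)+g; return -r*np.cos(e), .081+r*np.sin(e)
E
python3 - <<'E'
from st import *
exec(open('fit.py').read().split('im=dict')[0].split('*',1)[1])
im=dict(np.load('pics/t0.npz'))
c=lambda u,v:(215+(u+.5)/6-.5,165+(v+.5)/6-.5)
for p in [(218,255),(303,280),(388,305),(473,330),(558,355)]: print('ring',S(ray(im,c(*p),.034)).round(4))
for p in [(235,152),(582,260),(410,210)]: print('?',S(ray(im,c(*p),.06)).round(4))
print('tabend',S(ray(im,c(316,568),.055)),'lipfront',S(ray(im,c(337,480),.06)),'plate corners',S(ray(im,c(95,370),.057)),S(ray(im,c(605,535),.057)))
print('hinge',S(ray(im,c(440,125),.085)))
for n,p in dict(tab=(*tab(0,.135),0),).items(): print(n,proj(im,W(p[0],0,p[1])))
for s in (1,-1):
  for t0 in (28,45,60):
    for g in np.linspace(0,1.3,4):
        th=np.deg2rad(t0+(28-t0)*g/1.3); q=inverse_kinematics(tcp_grasp(th,*tab(g)),rot(th,s)); print(s,t0,round(g,2),None if q is None else np.round(q,2))
  for y in (.03,-.06):
    for th in (40,50): 
      th=np.deg2rad(th);q=inverse_kinematics(tcp_tip(th,-.03,.06,y),rot(th,s));print('sw',s,y,None if q is None else np.round(q,2))
E
```

```text
ring [-0.0596  0.0591  0.034 ]
ring [-0.0595  0.0291  0.034 ]
ring [-0.0594 -0.0008  0.034 ]
ring [-0.0593 -0.0306  0.034 ]
ring [-0.0593 -0.0603  0.034 ]
? [-0.0273  0.0623  0.06  ]
? [-0.029  -0.0575  0.06  ]
? [-0.0293  0.0014  0.06  ]
tabend [-0.15046057 -0.00219621  0.055     ] lipfront [-0.12114751 -0.00061685  0.06      ] plate corners [-0.10941737  0.08591264  0.057     ] [-0.11312438 -0.08945185  0.057     ]
hinge [-2.82417219e-03  8.08665752e-05  8.50000000e-02]
tab [268.82465567 249.87174449]
1 28 0.0 [ 0.82 -0.24  1.95 -0.46  1.22 -0.37]
1 28 0.43 [ 0.82 -0.29  1.88 -0.44  1.33 -0.43]
1 28 0.87 [ 0.77 -0.28  1.78 -0.42  1.39 -0.51]
1 28 1.3 [ 0.69 -0.22  1.66 -0.4   1.42 -0.61]
1 45 0.0 [ 0.98 -0.25  2.07 -0.82  1.17 -0.04]
1 45 0.43 [ 0.93 -0.32  1.97 -0.67  1.27 -0.24]
1 45 0.87 [ 0.82 -0.31  1.83 -0.53  1.35 -0.44]
1 45 1.3 [ 0.69 -0.22  1.66 -0.4   1.42 -0.61]
1 60 0.0 [ 1.11 -0.16  2.14 -1.14  1.21  0.27]
1 60 0.43 [ 1.02 -0.31  2.04 -0.87  1.25 -0.06]
1 60 0.87 [ 0.87 -0.33  1.88 -0.62  1.32 -0.36]
1 60 1.3 [ 0.69 -0.22  1.66 -0.4   1.42 -0.61]
sw 1 0.03 [ 0.78 -0.1   1.86 -0.68  1.09 -0.29]
sw 1 0.03 [ 0.86 -0.1   1.94 -0.92  1.06 -0.07]
sw 1 -0.06 [ 0.67 -0.33  2.06 -0.64  1.05 -0.41]
sw 1 -0.06 [ 0.76 -0.35  2.15 -0.89  1.01 -0.18]
-1 28 0.0 None
-1 28 0.43 None
-1 28 0.87 [ 0.77 -0.28  1.78 -0.42  1.39  2.63]
-1 28 1.3 [ 0.69 -0.22  1.66 -0.4   1.42  2.53]
-1 45 0.0 None
-1 45 0.43 None
-1 45 0.87 None
-1 45 1.3 [ 0.69 -0.22  1.66 -0.4   1.42  2.53]
-1 60 0.0 None
-1 60 0.43 None
-1 60 0.87 None
-1 60 1.3 [ 0.69 -0.22  1.66 -0.4   1.42  2.53]
sw -1 0.03 None
sw -1 0.03 None
sw -1 -0.06 None
sw -1 -0.06 None
```

Run:
```python
from st import *
for f in('t0','s0'):
    im=dict(np.load(f'pics/{f}.npz'));P=cloud(im);h=cv2.cvtColor(im['frame'],cv2.COLOR_BGR2HSV)
    m=(h[...,0]>80)&(h[...,0]<96)&(h[...,1]>170)&(im['depth']>0)
    n,l,s,c=cv2.connectedComponentsWithStats(m.astype(np.uint8));k=1+s[1:,4].argmax()
    p=P[l==k]-O; q=np.stack([p@X,p@Y,p[:,2]],1); print(s[k],np.percentile(q,[1,50,99],axis=0).round(3))
```

```text
[171 247  29  34 322] [[-0.231  0.117 -0.   ]
 [-0.212  0.161  0.028]
 [-0.173  0.172  0.087]]
[ 283  229   42   63 2007] [[-0.233  0.108  0.008]
 [-0.21   0.16   0.063]
 [-0.167  0.175  0.089]]
```

```bash
cat > arc.py <<'E'
from st import *
RG=.144
def arc(g0,g1,n,speed=.12):
    for g in np.linspace(g0,g1,n+1)[1:]:
        th=np.deg2rad(20+8*np.clip(g/1.3,0,1)); move_l(tcp_grasp(th,*tab(g,RG)),speed,rot(th))
        s=state();print(round(g,2),'t',round(s['time'],2),s['ft_force'].round(1),s['moment'].round(2),round(s['finger_gap'],4))
E
python3 - <<'E'
from arc import *
th=np.deg2rad(20);a=ax(th);x,z=tab(0,RG)
move_to(tcp_grasp(th,x-.15*a[0],z-.15*a[1]),rot(th))
move_l(tcp_grasp(th,x,z),.12); s=state();print(s['time'],s['ft_force'])
close(); s=state();print(s['time'],s['ft_force'],s['finger_gap'],s['finger_force'])
arc(0,.6,4)
arc(.6,1.27,5)
snap('side','s1');snap('top','t1')
a=cv2.imread('pics/s1.png')[100:300,180:400];b=cv2.imread('pics/t1.png')[100:300,180:400]
cv2.imwrite('pics/c3.png',cv2.resize(np.hstack([a,b]),(800,364)))
E
```

```text
2.6833 [ 0.1200737  -0.42749104  0.24651762]
3.8083 [ 0.20405452 -0.10548125 -1.34830485] 0.0138579246566331 29.99933212995529
0.15 t 4.14 [-0.6 -1.2  1.8] [-0.08  0.    0.08] 0.0134
0.3 t 4.47 [ 0.  -0.1  2.5] [-0.1  -0.09  0.12] 0.014
0.45 t 4.81 [ 0.1 -0.7  2.1] [-0.02 -0.19  0.1 ] 0.0142
0.6 t 5.14 [1.8 0.8 1.5] [ 0.02 -0.43  0.17] 0.0141
0.73 t 5.45 [2.6 0.3 0.9] [ 0.21 -0.34  0.28] 0.0139
0.87 t 5.76 [ 4.1  1.4 -1.8] [ 0.39 -0.37  0.36] 0.0138
1.0 t 6.07 [ 5.2  3.  -3.7] [ 0.58 -0.27  0.43] 0.0134
1.14 t 6.38 [ 4.2  3.8 -4.2] [ 0.69 -0.08  0.41] 0.014
1.27 t 6.68 [ 3.3  4.9 -3.5] [0.85 0.03 0.4 ] 0.0138
```

View pics/c3.png

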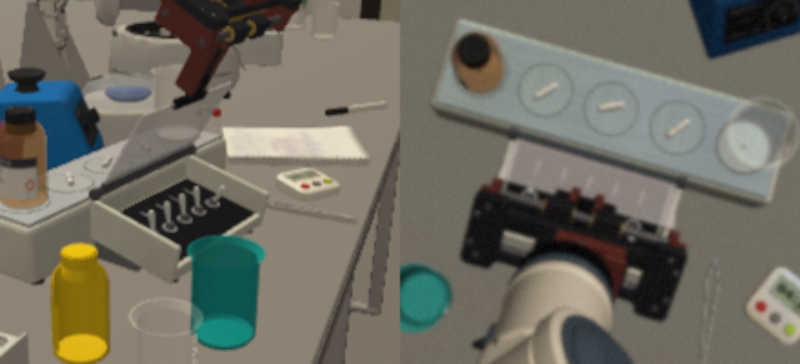

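The guard is open and the levers show clearly in the side crop: four lean back, and switch 5, on the far right, leans forward. Next I'll push to the stop, release, retreat and look from the wrist.

Run:
```python
from arc import *
arc(1.27,1.31,1,.05)
gripper_open()
th=np.deg2rad(28);a=ax(th);x,z=tab(1.31,RG)
move_l(tcp_grasp(th,x-.07*a[0],z-.07*a[1]),.15)
close()
th=np.deg2rad(50);a=ax(th)
move_l(tcp_tip(th,-.20,.16,.03),.2,rot(th))
s=state();print(s['time'],s['ft_force'],s['finger_gap'])
im=snap('wrist','w1');print(im['view'].round(3));
for n in range(5):
  for on in (0,1):
    l=np.deg2rad(-12)-.35+.7*on; print(n+1,on,proj(im,W(-.059+.029*np.sin(l),.06-.03*n,.0315+.029*np.cos(l))).round())
```

```text
1.31 t 7.05 [ 2.2  5.9 -2.9] [1.01 0.62 0.42] 0.0137
11.125 [ 0.34056666 -0.2995548  -0.26074474] 0.000678384329127917
[[ 0.263  0.965  0.002 -0.445]
 [-0.394  0.109 -0.913  0.231]
 [-0.881  0.239  0.409  0.008]
 [ 0.     0.     0.     1.   ]]
1 0 [282. 178.]
1 1 [281. 188.]
2 0 [256. 178.]
2 1 [256. 188.]
3 0 [229. 178.]
3 1 [230. 188.]
4 0 [203. 178.]
4 1 [205. 188.]
5 0 [176. 178.]
5 1 [180. 188.]
```

View pics/w1.png

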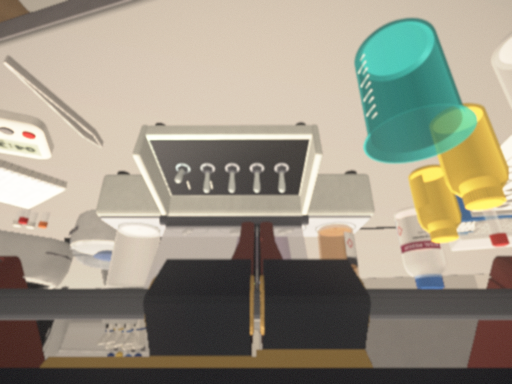

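The wrist view is upside down. Levers 1–4 have their tips at about (282,188), (257,188), (232,189) and (207,188), so they are on. Switch 5's tip is at (180,178), so it is off. The prediction agrees within 2 mm. I'll flip switch 2 first.

```bash
cat > sw.py <<'E'
from st import *
TH=np.deg2rad(50);A=ax(TH)
def go(x,z,y,v): 
    move_l(tcp_tip(TH,x,z,y),v,rot(TH)); s=state(); print(round(s['time'],2),round(x,3),round(z,3),s['ft_force'].round(1))
def pull(y):
    x,z=-.0258,.0607
    go(x-.06*A[0],z-.06*A[1],y,.15); go(x,z,y,.1)
    go(x-.012,z-.003,y,.06); go(x-.025,z-.003,y,.06)
    go(x-.019,z-.003,y,.06); go(x-.019-.07*A[0],z-.003-.07*A[1],y,.15)
def push(y):
    c=np.array([-.085,.053])-[.0064,.0077]
    go(c[0]-.05*A[0],c[1]-.05*A[1],y,.15); go(*c,y,.1); go(c[0]+.022,c[1],y,.06)
    go(*c,y,.1); go(c[0]-.06*A[0],c[1]-.06*A[1],y,.15)
E
python3 - <<'E'
from sw import *
pull(.031)
go(-.2,.16,.03,.2)
snap('wrist','w2'); snap('side','s2')
a=cv2.resize(cv2.imread('pics/w2.png')[115:215,130:330],None,fx=4,fy=4,interpolation=2)
b=cv2.resize(cv2.imread('pics/s2.png')[170:245,230:380],(800,400),interpolation=2)[:200]
cv2.imwrite('pics/c4.png',np.vstack([a,b]))
E
```

```text
12.28 -0.072 0.099 [ 0.4 -0.2  0.6]
13.03 -0.026 0.061 [0.1 0.1 0.6]
13.38 -0.038 0.058 [-0.2 -1.9  4.6]
13.75 -0.051 0.058 [-0.2  0.3  0.7]
14.0 -0.045 0.058 [ 0.3  0.3 -0.3]
14.62 -0.098 0.103 [ 0.5 -0.9  0.2]
15.35 -0.2 0.16 [ 1.6 -0.9 -0.3]
```

View pics/c4.png

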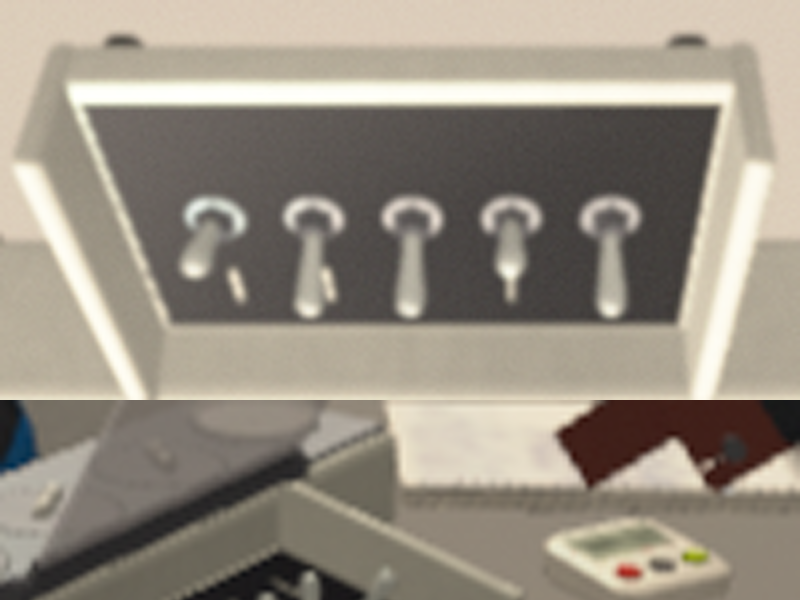

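In the crop, lever 2 (at about 510,240) is now off like lever 5. Levers 1, 3 and 4 haven't moved. I'll do 3, 4 and 5 now.

Run:
```python
from sw import *
pull(.001); pull(-.029); push(-.059)
go(-.2,.16,.03,.2)
snap('wrist','w3')
cv2.imwrite('pics/c5.png',cv2.resize(cv2.imread('pics/w3.png')[115:215,130:330],None,fx=4,fy=4,interpolation=2))
```

```text
16.57 -0.072 0.099 [-0.5 -0.5  0.4]
17.32 -0.026 0.061 [-0.5  1.   0.3]
17.68 -0.038 0.058 [ 0.4 -2.4  5. ]
18.04 -0.051 0.058 [0.  0.1 0.7]
18.29 -0.045 0.058 [-0.5 -0.8  0.2]
18.91 -0.098 0.103 [-0.9 -0.3  0.8]
19.32 -0.072 0.099 [ 0.  -0.5 -0.9]
20.07 -0.026 0.061 [-0.  -0.1  0.6]
20.43 -0.038 0.058 [ 0.6 -0.9  4.9]
20.8 -0.051 0.058 [ 0.7 -0.4  0.8]
21.05 -0.045 0.058 [-0.1  0.7 -0.1]
21.67 -0.098 0.103 [ 0.1 -0.3 -0.6]
22.15 -0.13 0.077 [ 0.4 -0.  -0.1]
22.8 -0.091 0.045 [ 0.6  0.2 -0.2]
23.32 -0.069 0.045 [-1.1 -0.3  0.9]
23.68 -0.091 0.045 [0.5 0.7 0.2]
24.23 -0.137 0.084 [-0.7  0.3 -0.2]
25.05 -0.2 0.16 [ 0.  -0.2  1. ]
```

View pics/c5.png

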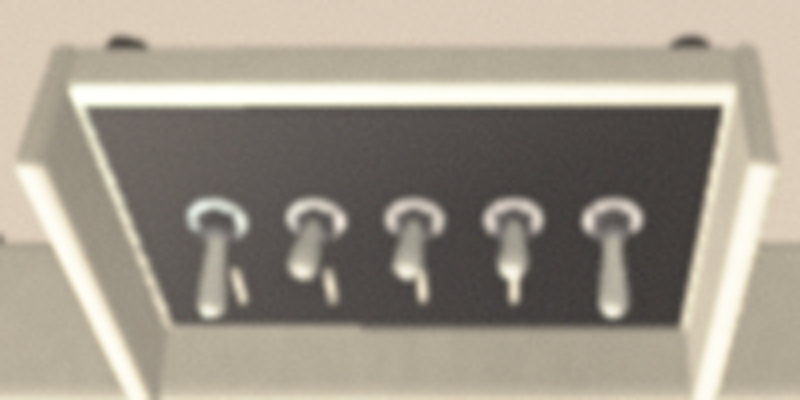

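All five are right: 1 and 5 on, 2–4 off. Now I'll regrip the tab and close the guard.

Run:
```python
from arc import *
th=np.deg2rad(28);a=ax(th);x,z=tab(1.30,RG)
move_l(tcp_tip(np.deg2rad(50),-.2,.22,.0),.2)
move_l(tcp_grasp(th,x-.09*a[0],z-.09*a[1]),.2,rot(th))
gripper_open()
move_l(tcp_grasp(th,x,z),.1); close(); s=state(); print(s['time'],s['ft_force'],s['finger_gap'])
arc(1.30,-.015,9)
gripper_open()
th=np.deg2rad(20);a=ax(th);x,z=tab(0,RG)
move_l(tcp_grasp(th,x-.14*a[0],z-.14*a[1]),.12)
movej([1.188,.091,1.231,0,1.82,-.057])
snap('side','s4');snap('top','t4'); print(state()['time'])
b=cv2.imread('pics/s4.png')[120:260,160:360];t=cv2.imread('pics/t4.png')[105:265,195:405]
cv2.imwrite('pics/c6.png',np.hstack([cv2.resize(b,(400,300)),cv2.resize(t,(400,300))]))
im=dict(np.load('pics/t4.npz'))
for g in (0,.06,.12): print(g,proj(im,W(*[tab(g,.152)[0],0,tab(g,.152)[1]])))
```

```text
29.8583 [ 0.75440822  1.33891944 -0.40598274] 0.013770133726078108
1.15 t 30.18 [-1.4  1.4  0.6] [0.48 0.31 0.22] 0.0141
1.01 t 30.51 [-3.3  2.9  0.8] [0.51 0.52 0.2 ] 0.0138
0.86 t 30.83 [-4.6  2.1  1.9] [0.49 0.75 0.26] 0.0138
0.72 t 31.16 [-4.3  3.3  0.5] [0.63 0.73 0.32] 0.014
0.57 t 31.48 [-1.6  4.5 -1.6] [0.77 0.59 0.37] 0.0136
0.42 t 31.81 [ 0.8  3.7 -2.7] [0.77 0.31 0.42] 0.0136
0.28 t 32.13 [ 1.1  3.9 -2.1] [0.76 0.12 0.36] 0.0133
0.13 t 32.46 [ 2.1  3.7 -2.2] [ 0.62 -0.13  0.34] 0.0139
-0.02 t 32.78 [ 2.3  2.5 -0.7] [ 0.52 -0.07  0.31] 0.0136
36.625
0 [266.41319597 258.00624057]
0.06 [266.21143605 258.87646885]
0.12 [266.08549762 259.49387553]
```

View pics/c6.png

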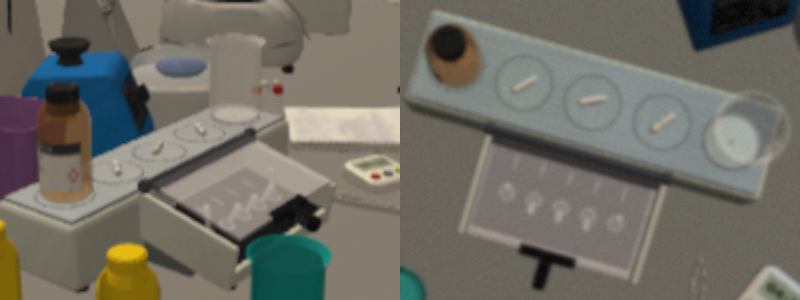

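The guard looks closed and the vessels haven't moved. I'll compare the tab with the starting image to confirm the closed angle.

Run:
```python
import cv2,numpy as np
from st import *
a=cv2.imread('pics/s0.png',0);b=cv2.imread('pics/s4.png',0)
t=a[204:232,290:325]; 
r=cv2.matchTemplate(b[194:242,280:335],t,cv2.TM_CCOEFF_NORMED);print(cv2.minMaxLoc(r),'expect (10,10)')
im=dict(np.load('pics/s4.npz'))
for g in(-.03,0,.06): p=tab(g,.14);print(g,proj(im,W(p[0],0,p[1])))
```

```text
(-0.20107071101665497, 0.962117075920105, (18, 20), (9, 11)) expect (10,10)
-0.03 [312.5221167  223.38342894]
0 [313.02469597 221.62354665]
0.06 [313.8765385  218.00157855]
```

The tab is within 1 px of its starting position, about 0.017 rad on the closed side, so the guard is closed. Handing in.

```bash
python3 -c "
from bench import *
print(job_done())"
```

```text
the job is handed in; nothing more can be done
None
```

I opened the guard, turned switches 2, 3 and 4 off and 5 on, left 1 on untouched, closed the guard fully with the vessels still in place, and handed the job in; no verdict was returned.

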